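# Refit a bench air cleaner: sort filters, bolt, reset the recessed dial

### The job

After a check, the bench air cleaner's two filters stand in the plywood rack: stand the clogged one, whose red indicator plunger has popped up, upright in the red box. Slide the good one, whose plunger is down, upright and fully home into the slot on top of the cleaner, with its indicator at the end away from the bolt, then push the bolt all the way across over it. Reach through the round guard opening and turn the sunken dial until its white pointer stands at the green mark; leave the mug and the sanding block where they are.

Things in the scene. Friction and masses are not known exactly. Their poses are not given: they have to be found in the camera images.
- cleaner: bench air cleaner, fixed: low grey-white housing with black cheeks, 175 deep (x) x 235 wide (y) x 107 mm high. Origin: middle of its footprint on the bench; x to its back, y to its left, z up. From the low front (50 mm high at x = -85 mm) a panel with the guard opening slopes up at 28 degrees to the flat deck with the slot, 103 mm above the bench, x = 14 to 83 mm
- slot (a point): middle of the floor of the filter slot, on which a filter that is fully home stands; axes as the cleaner's. The slot is 34 mm (x) x 126 mm (y) and 74 mm deep below the deck, upright, open at the top
- dial (a joint): air-flow dial, rad, 0 to 4.0; grows as it turns clockwise, seen looking into the guard opening. At 2.0 the white pointer points straight up the slope; the green mark (dot on the well floor, dash on the guard plate) stands at 2.3. Turns against slight friction (0.05 N m) and stays where it is left
- dial_grip (a point): point on the dial's axis where its grip bar is held. z: the axis, out of the well, square to the panel (28 degrees from vertical toward the cleaner's front); x: along the bar to the white pointer; turns with the dial. Bar 46 mm long (x), 14 mm wide (y), 26 mm high; its top is 5.5 mm outside this point, its foot, on a round skirt 58 mm across, 20.5 mm inside
- guard (a point): middle of the round guard opening, 86 mm across, at the outer face of the steel guard plate, on the dial's axis, 20 mm outside dial_grip; z out along the axis. The well behind it is as wide, so a gripper goes in along the axis and only part open (up to about 75 mm over the backs of the fingers)
- bolt (a joint): bolt latch on the deck left of the slot, m: 0 = drawn back, clear of the slot; 0.034 = all the way across over the filter's shoulder. Slides along the cleaner's -y with about 1.5 N of friction, stays where it is left, passes 3 mm above the shoulder of a filter that is home and strikes one that is not
- bolt_grip (a point): middle of the black upright grip on the bolt, 20 mm in diameter; the grip reaches from 14 mm below to 12 mm above this point. The steel bolt and its guide rails round the grip's foot lie 18 mm and more below this point. Moves with the bolt; axes as the cleaner's
- filter_1: filter cassette, white frame, beige pleats, 28 (x) x 120 (y) x 76 mm high, lowest 10 mm tapered to 20 x 104 mm, 0.15 to 0.31 kg; black handle on top. Origin: middle of its underside. On top near its -y end, 44 mm from the middle, is the indicator, a black collar 22 mm across, 8 mm high, with the plunger; the bolt can pass over the +y shoulder only. Starts upright in either place of the rack
- handle_1 (a point): middle of the handle of filter_1, 97 mm above its origin; axes as the filter's. The handle is 14 mm thick (x), to be pinched across, 48 mm wide (y), and reaches from 21 mm below to 12 mm above this point
- filter_2: the other filter cassette, of the same build as filter_1; only its plunger differs
- handle_2 (a point): the same on filter_2
- plunger_1 (a joint): pop-up indicator plunger of filter_1, in m: near 0 = down, only its white cap on the collar (filter good); near 0.018 = popped up, with its red stem showing (filter clogged). Stiff enough to stay unless pushed
- plunger_2 (a joint): the same for filter_2
- rack: plywood rack, fixed, 152 (x) x 150 (y) x 54 mm high, at the left or the right of the cleaner. Origin: middle of its underside. Two upright places for filters, at x = -42.5 and +42.5 mm, with floors 10 mm above the bench, each 34 x 128 mm; a filter in it is lifted straight up, by at least 50 mm
- clean_box: narrow red plastic box for filters that need cleaning, fixed, on the other side of the cleaner. Origin: middle of its underside; inside 40 mm (x) x 134 mm (y), walls 52 mm high, open at the top, filter plane along y
- box_floor (a point): middle of the inner floor of the red box, 4 mm above the bench; axes as the box's
- mug: orange tea mug, 81 mm across, 101 mm high, a bystander behind the cleaner. Origin under its middle
- sanding_block: sanding block, 53 x 97 x 28 mm, a bystander on the low tool chest behind the cleaner. Origin: middle of its underside

How it is judged:
On the way, in this order (a step that is already met when the one before it is completed fails the run):
1. the good filter (filter_2) stands fully home in the slot (z of filter_2 in the frame of slot between -0.003 and 0.003 m and horizontal distance between filter_2 and slot below 0.008 m and angle between filter_2's own z axis and vertical below 0.1 rad), for 0.2 s.
2. the bolt is all the way across over it (all of step 1 and value of joint bolt above 0.03 m), for 0.2 s.
At the end, for the whole second after the job is handed in: filter_2 (good) home in the slot: 3 mm in height, 8 mm sideways, 0.1 rad of upright; bolt across over 30 mm; dial 2.15 to 2.45 rad; filter_1 (clogged) in the red box: within 8 mm of its floor, 20 mm sideways, 0.3 rad of upright; both filters at rest (0.02 m/s) (all of step 2 and value of joint dial between 2.15 and 2.45 rad and z of filter_1 in the frame of box_floor between -0.003 and 0.008 m and horizontal distance between filter_1 and box_floor below 0.02 m and angle between filter_1's own z axis and vertical below 0.3 rad and linear speed of each of filter_1, filter_2 below 0.02 m/s); the robot touches nothing.
It fails at once if the mug or the sanding block is shifted by more than 3 cm or the mug is tipped (over 0.5 rad) (distance of any of mug, sanding_block from where it was at the start of the episode above 0.03 m or angle between mug's own z axis and vertical above 0.5 rad).
It also fails if it takes over 72 s, if anything falls off the work surface, if the arm or the gripper's body presses on something with over 40 N, if the wrist force passes 120 N, or if a joint passes its speed limit or range.

### The arm

A 7-joint arm with a two-finger parallel gripper is mounted at the origin on the work surface; the furniture and walls round the work are solid. World frame = base frame: x ahead of the robot, y to its left, z up, the work surface at z = 0. Lengths are in m, angles in rad, forces in N, time in s.
With the tool pointing down it reaches from about 0.425 to 0.875 m from the base axis. Payload 4.7 kg.
Tool frame: the origin (TCP) lies at the very end of the fingers, on their centre line; the grasp point (between the pads) lies 19 mm behind it; z points along the fingers, y is the line along which they close (so a half turn about z gives the same grasp; the last joint's range is limited). The gripper opens to 87 mm and grips with 3 to 60 N. Pads are 19 mm wide; open, the fingers measure 117 mm over their backs; the gripper's body (75 mm by 190 mm) begins 51 mm behind the grasp point.
Start: joints at [-1.15, 0.321, -0.07, 1.45, 0.023, 1.371, -0.057], TCP at [0.257, 0.597, 0.223] pointing down, gripper open.
Joint ranges: [-2.86, 2.86], [-0.3, 2.09], [-1.38, 1.24], [0.06, 2.45], [-1.56, 4.7], [0.09, 2.05], [-2.69, 2.69]. Speed limits (rad/s): [2.57, 2.57, 3.14, 3.14, 3.14, 3.14, 3.14].

### API

Orientations are given as a rotation vector (axis times angle).
In Python, from bench import ctrl, get_image, job gives the robot as it stands.
- The arm moves only by the shell command python3 -m crank 'ROWS' [FORCE]. ROWS is JSON, a list that holds one entry, the list of rows, each a list of 5 numbers: the shift along the tool's x, y, z in mm, then the turn about the tool's z in rad, then the closure, from -1 (fully open) to 1 (shut), so that 0 is half open. A call has 1 to 10 rows; each row shifts and turns the commanded pose from where the row before left it, along the tool's axes as they then stand; what a row does not reach is not made up. A row lasts 1/12 s, in which the tool goes at most 41.7 mm and 7.16 degrees, less where a joint would pass 70% of its speed; a pose out of reach is approached as far as the arm can. A call with a gripper value outside its range is refused whole. The fingers move at their own pace and stop on an object; FORCE is the grip in N (left out, the last holds). Time passes only in rows, so rows that do not move let the fingers close. It gives the time, the measured TCP pose, the force, the opening and the grip force at its end, in the units of the state.
- ctrl.get_state(): the state, without advancing time (a new reading comes with each control period).
- get_image(name): name is "side" or "top" or "wrist"; returns a dict with "pixels" (420x560x3 uint8, red, green, blue), "fx", "fy", "cx", "cy" (pixels), "k1" (the pictures are not rectified: a ray, as slopes to the right and down, at radius r is drawn at 1 + k1 r^2 times it, then the intrinsics apply), "T" (4x4, takes a point from camera to world coordinates); the wrist camera has in their place "T_tool_cam" (4x4, takes a point from camera to tool coordinates, whose origin is the TCP and whose axes are the flange's). Camera axes: x right, y down, z forward; pixel columns grow to the right and rows downward; lengths in m; the calibration is good to about 2 mm. A picture is of the moment at which its call begins: read the wrist's pose just before it. There is no depth.
- job.close_job(): hands the job in; it is judged then, once.
The state is a dict: "time": time; "joint_positions": joint angles; "qd": joint speeds; "joint_torque": joint torques, N m; "position": TCP position; "tool_rot": TCP orientation; "ft_force": force on the tool from outside, world axes, zero at the start; "torque": the same for the moment, N m; "grip_width": opening from 0.0 (shut) to 1.0 (fully open); "grip_force": force on a finger pad.
Only numpy, scipy, OpenCV 4.12 (cv2) and the standard library are available. Lean on these libraries where they do the work, as an engineer would, in place of code of your own. Each camera call takes 0.05 s, during which the arm holds its last target. There are 200 camera calls.

## Working session

There is one attempt and no reset: what is moved stays moved. The work goes in short steps, Python scripts to look and compute and a shell command to move; the robot and the scene stay as the last step left them, time stands still between calls to the robot, and variables do not carry over. Pictures are saved under pics/ and viewed, at most 10 in all, crops included, and the job is handed in when it is done.

```bash
ls; mkdir -p pics
python3 - <<'E'
from bench import ctrl,get_image
import cv2,numpy as np
s=ctrl.get_state();print(s)
for n in ["side","top"]:
    g=get_image(n);cv2.imwrite(f"pics/{n}0.png",g["pixels"][:,:,::-1])
    print(n,g["fx"],g["fy"],g["cx"],g["cy"],g["k1"],np.round(g["T"],4).tolist())
g=get_image("wrist");print(g["fx"],g["k1"],np.round(g["T_tool_cam"],4).tolist())
E
```

```text
pics
{'time': 0.0, 'joint_positions': array([-1.14986272,  0.32180128, -0.0700857 ,  1.45168983,  0.0225969 ,
        1.37078392, -0.05690834]), 'qd': array([-2.00134284e-03,  1.06680467e-03,  5.34171463e-05,  1.64036704e-03,
        1.69074420e-04,  3.88373839e-04,  7.77462568e-04]), 'joint_torque': array([-4.12465515e-04, -4.91285741e+01, -4.03520074e-01, -3.12522054e+01,
       -6.37146877e-02,  4.38310322e-02,  1.78518139e-04]), 'position': array([0.25703139, 0.59641573, 0.22146817]), 'tool_rot': array([-6.34560894e-01, -3.07654245e+00,  2.94226454e-03]), 'ft_force': array([0.37523359, 0.08688516, 0.39788176]), 'torque': array([ 0.00856311,  0.02546234, -0.02470737]), 'grip_force': 0.0, 'grip_width': 0.9998608917147646}
side 390.2267282059683 390.2267282059683 279.5590304542032 212.5299444013566 -8.285349930971135e-05 [[-0.9997, -0.02, -0.0116, 0.5681], [-0.0034, 0.621, -0.7838, 0.7724], [0.0229, -0.7836, -0.6209, 0.7332], [0.0, 0.0, 0.0, 1.0]]
top 493.93940607298066 493.93940607298066 271.8839343573941 204.61195362586898 0.008606048425575807 [[-0.0002, -0.9968, 0.08, 0.4362], [-0.9999, -0.0011, -0.0163, -0.0082], [0.0163, -0.08, -0.9967, 1.4644], [0.0, 0.0, 0.0, 1.0]]
290.81476310686645 -0.0021298818869133042 [[-0.0003, -0.9519, -0.3063, 0.0851], [1.0, -0.0001, -0.0009, -0.0003], [0.0008, -0.3063, 0.9519, -0.1625], [0.0, 0.0, 0.0, 1.0]]
```

View pics/top0.png

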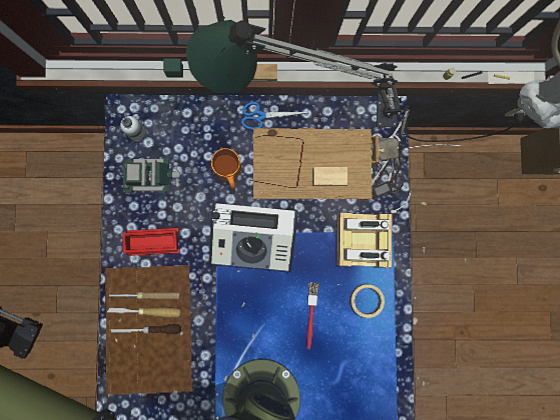

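View pics/side0.png

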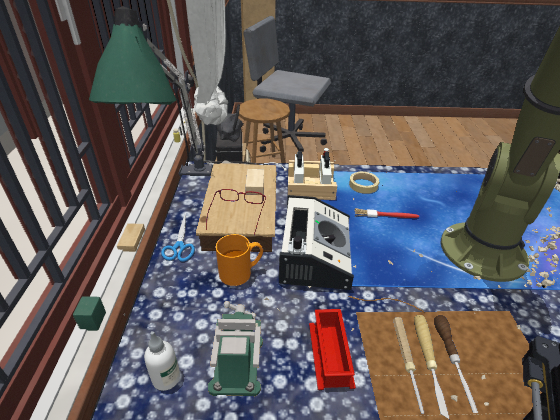

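```bash
cat > h.py <<'E'
import numpy as np,cv2
from bench import ctrl,get_image
from scipy.spatial.transform import Rotation as R
def cam(n):
    s=ctrl.get_state(); g=get_image(n)
    if n=="wrist":
        T=np.eye(4);T[:3,:3]=R.from_rotvec(s["tool_rot"]).as_matrix();T[:3,3]=s["position"]
        g["T"]=T@g["T_tool_cam"]
    g["K"]=np.array([[g["fx"],0,g["cx"]],[0,g["fy"],g["cy"]],[0,0,1]]);g["D"]=np.array([g["k1"],0,0,0.])
    return g
def pix(g,P):
    T=np.linalg.inv(g["T"]);return cv2.projectPoints(np.array(P,float).reshape(-1,3),T[:3,:3],T[:3,3],g["K"],g["D"])[0][:,0]
def world(g,uv,z):
    p=cv2.undistortPoints(np.array(uv,float).reshape(-1,1,2),g["K"],g["D"])[:,0]
    d=np.c_[p,np.ones(len(p))]@g["T"][:3,:3].T;o=g["T"][:3,3]
    z=np.broadcast_to(z,(len(p),)); return o+d*((z-o[2])/d[:,2])[:,None]
def crop(g,x0,y0,x1,y1,k):
    return cv2.resize(g["pixels"][y0:y1,x0:x1,::-1],None,fx=k,fy=k,interpolation=cv2.INTER_CUBIC)
E
python3 - <<'E'
from h import *
g=cam("top")
a=crop(g,200,195,305,280,5);b=crop(g,330,205,400,275,3.8);c=crop(g,115,220,185,265,3.8)
o=np.zeros((600,800,3),np.uint8);o[:425,:525]=a;o[:266,530:796]=b;o[280:451,530:796]=c
cv2.imwrite("pics/top1.png",o)
E
```

```text
(no output)
```

View pics/top1.png

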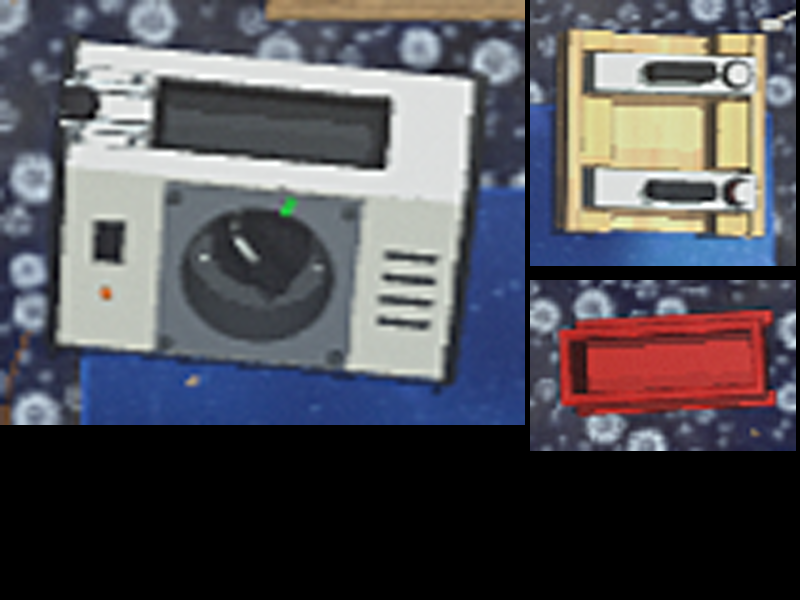

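Run:
```python
from h import *
g=cam("top")
A=lambda l:[(200+x/5-.0,195+y/5) for x,y in l]
B=lambda l:[(330+(x-530)/3.8,205+y/3.8) for x,y in l]
C=lambda l:[(115+(x-530)/3.8,220+(y-280)/3.8) for x,y in l]
np.set_printoptions(precision=4,suppress=True)
s=world(g,A([(160,78),(392,97),(387,168),(156,147)]),.103);print("slot",s,s.mean(0),np.linalg.norm(s[0]-s[1]),np.linalg.norm(s[1]-s[2]))
print("handles rear/front ends",world(g,B([(647,71),(715,72),(647,190),(715,191)]),.119))
print("indicators",world(g,B([(737,73),(737,190)]),[.094,.094]))
b=world(g,C([(570,330),(765,315),(768,398),(568,407)]),.052);print("box",b,b.mean(0))
print("boltgrip",world(g,A([(82,102)]),.13))
print("guard",world(g,A([(257,275)]),.08))
print(world(g,A([(78,42),(480,75)]),.103))
```

```text
slot [[ 0.5288  0.0797  0.103 ]
 [ 0.5184 -0.0484  0.103 ]
 [ 0.4792 -0.0456  0.103 ]
 [ 0.4907  0.0816  0.103 ]] [0.5043 0.0168 0.103 ] 0.1284714142292402 0.03928921930841129
handles rear/front ends [[ 0.4922 -0.273   0.119 ]
 [ 0.4915 -0.322   0.119 ]
 [ 0.4071 -0.2718  0.119 ]
 [ 0.4064 -0.3205  0.119 ]]
indicators [[ 0.4918 -0.344   0.094 ]
 [ 0.4065 -0.3424  0.094 ]]
box [[0.4678 0.3845 0.052 ]
 [0.479  0.2395 0.052 ]
 [0.4171 0.2363 0.052 ]
 [0.4106 0.3846 0.052 ]] [0.4436 0.3112 0.052 ]
boltgrip [[0.514  0.1199 0.13  ]]
guard [[0.4203 0.0264 0.08  ]]
[[ 0.5487  0.125   0.103 ]
 [ 0.5306 -0.0971  0.103 ]]
```

```bash
python3 -m crank '[[[-31,-27,-6.6,0,-1],[-31,-27,-6.6,0,-1],[-31,-27,-6.6,0,-1],[-31,-27,-6.6,0,-1],[-31,-27,-6.6,0,-1],[-31,-27,-6.6,0,-1],[-31,-27,-6.6,0,-1],[-31,-27,-6.6,0,-1],[-31,-27,-6.6,0,-1],[-31,-27,-6.6,0,-1]]]' 30
python3 -m crank '[[[-31,-27,-6.6,0,-1],[-31,-27,-6.6,0,-1],[0,0,0,0.1164,-1],[0,0,0,0.1164,-1],[0,0,0,0.1164,-1],[0,0,0,0.1164,-1],[0,0,0,0.1164,-1],[0,0,0,0.1164,-1],[0,0,0,0.1164,-1],[0,0,0,0.1164,-1]]]'
python3 -m crank '[[[0,0,0,0.1164,-1],[0,0,0,0.1164,-1],[0,0,0,0,-1]]]'
cat >> h.py <<'E'
def need(P,yaw):
    "print shift in tool axes (mm, after turning) and turn (rad) to bring TCP to P with tool y at azimuth yaw"
    s=ctrl.get_state();M=R.from_rotvec(s["tool_rot"]).as_matrix()
    a=np.arctan2(M[1,1],M[0,1]);t=-(yaw-a)
    M2=M@R.from_rotvec([0,0,t]).as_matrix()
    d=(np.array(P)-s["position"])*1e3
    print("turn",round(t,4),"then",np.round(M2.T@d,1),"| without turn",np.round(M.T@d,1),"tcp",np.round(s["position"],4),"yaw",round(a,4),"F",np.round(s["ft_force"],1),"w",round(s["grip_width"],3))
E
python3 - <<'E'
from h import *
need([.45,-.298,.30],-.014);print(ctrl.get_state()["joint_positions"].round(2))
E
```

```text
time: 1.08
position: [0.4355, 0.2243, 0.2891]
tool_rot: [0.635, 3.076, 0.001]
ft_force: [1.1, 0.2, 0.4]
grip_width: 0.997
grip_force: 0.0
time: 1.92
position: [0.4706, 0.1522, 0.3017]
tool_rot: [-1.955, -2.459, -0.0]
ft_force: [-1.0, -0.3, -0.0]
grip_width: 1.001
grip_force: 0.0
time: 2.17
position: [0.4706, 0.1521, 0.3018]
tool_rot: [-2.225, -2.218, -0.0]
ft_force: [1.0, 0.1, -0.2]
grip_width: 0.999
grip_force: 0.0
turn 0.0111 then [-450.4  -14.3    1.7] | without turn [-450.2  -19.3    1.7] tcp [0.4706 0.1521 0.3018] yaw -0.0029 F [ 1.   0.1 -0.2] w 0.999
[-0.65 -0.05  0.28  1.71  0.01  1.48 -0.38]
```

```bash
python3 - <<'E'
from h import *
import pickle
g=cam("wrist");pickle.dump(g,open("w1.pkl","wb"));cv2.imwrite("pics/w1.png",crop(g,0,0,560,420,1.42))
E
python3 -m crank '[[[-41,-1.6,0,0,-1],[-41,-1.6,0,0,-1],[-41,-1.6,0,0,-1],[-41,-1.6,0,0,-1],[-41,-1.6,0,0,-1],[-41,-1.6,0,0,-1],[-41,-1.6,0,0,-1],[-41,-1.6,0,0,-1],[-41,-1.6,0,0,-1],[-41,-1.6,0,0.011,-1]]]'
python3 -m crank '[[[-40,-1.6,0,0,-1],[0,0,0,0,-1],[0,0,0,0,-1]]]'
python3 - <<'E'
from h import *
import pickle
g=cam("wrist");pickle.dump(g,open("w2.pkl","wb"));cv2.imwrite("pics/w2.png",crop(g,0,0,560,420,1.42))
E
```

```text
time: 3.05
position: [0.4541, -0.2597, 0.3022]
tool_rot: [2.229, 2.213, 0.002]
ft_force: [1.5, -0.9, -0.9]
grip_width: 0.998
grip_force: 0.0
time: 3.3
position: [0.4513, -0.3005, 0.3017]
tool_rot: [2.237, 2.206, -0.002]
ft_force: [-0.2, 0.7, -0.9]
grip_width: 0.997
grip_force: 0.0
```

View pics/w1.png

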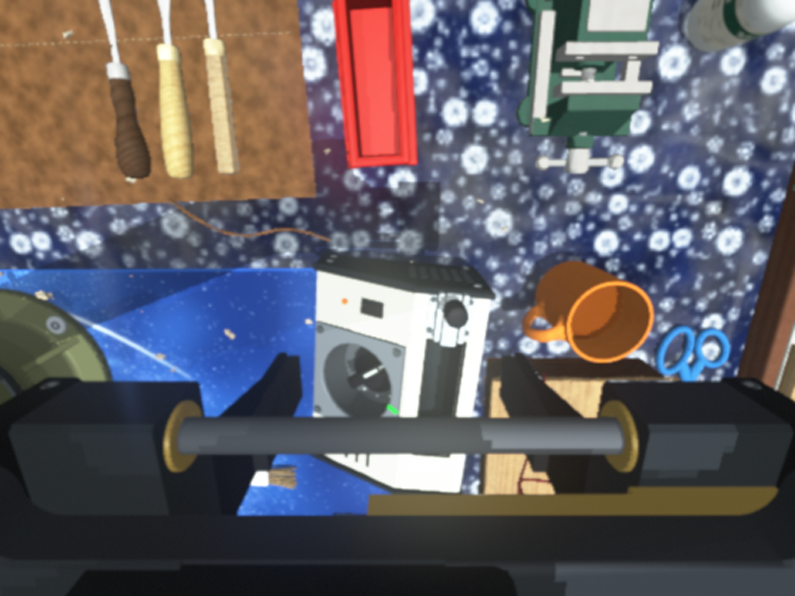

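View pics/w2.png

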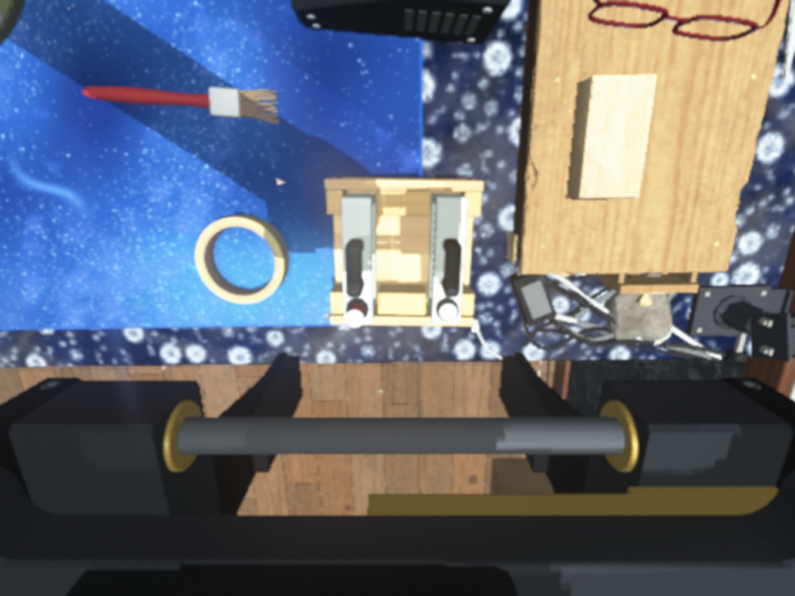

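Run:
```python
from h import *
import pickle
np.set_printoptions(precision=4,suppress=True)
g=pickle.load(open("w2.pkl","rb"));W=lambda l:np.array(l)/1.42
print("tcp px",pix(g,[[.4513,-.3005,.3017]])*1.42)
print("front/rear handle top ends",world(g,W([(352,240),(355,293),(453,240),(450,293)]),.119))
print("caps f r",world(g,W([(355,315),(447,310)]),[.116,.098]))
g=pickle.load(open("w1.pkl","rb"))
print("box rim outer end corners",world(g,W([(350,166),(417,163),(336,2),(408,2)]),.052))
print("box inner end", world(g,W([(357,156),(407,154)]),.052))
print("bolt grip top",world(g,W([(457,313)]),.144))
t=np.radians(28)
print("slot far(left) end corners",world(g,W([(427,345),(467,346)]),.103))
print("slot right?",world(g,W([(420,405),(460,410)]),.103))
print("guard L/R edges",world(g,W([(323,378),(403,378),(360,343),(362,415)]),[.06,.085,.074,.074]))
print("bar ptr",world(g,W([(363,385),(384,372)]),.06))
g=cam("top");print("bolt top cam",world(g,[(200+82/5,195+102/5)],.144))
```

```text
tcp px [[401.3203 374.5732]]
front/rear handle top ends [[ 0.4108 -0.2702  0.119 ]
 [ 0.4111 -0.3163  0.119 ]
 [ 0.4953 -0.2714  0.119 ]
 [ 0.4938 -0.3175  0.119 ]]
caps f r [[ 0.4098 -0.3377  0.116 ]
 [ 0.4939 -0.3402  0.098 ]]
box rim outer end corners [[0.4229 0.2418 0.052 ]
 [0.4863 0.2443 0.052 ]
 [0.4163 0.374  0.052 ]
 [0.4775 0.3738 0.052 ]]
box inner end [[0.4299 0.2507 0.052 ]
 [0.4769 0.2523 0.052 ]]
bolt grip top [[0.5166 0.126  0.144 ]]
slot far(left) end corners [[0.4953 0.0798 0.103 ]
 [0.5334 0.0786 0.103 ]]
slot right? [[0.4894 0.0149 0.103 ]
 [0.5296 0.009  0.103 ]]
guard L/R edges [[ 0.3855  0.0224  0.06  ]
 [ 0.4726  0.0354  0.085 ]
 [ 0.4287  0.0697  0.074 ]
 [ 0.4281 -0.0151  0.074 ]]
bar ptr [[0.4289 0.0137 0.06  ]
 [0.4522 0.0295 0.06  ]]
bolt top cam [[0.5131 0.1186 0.144 ]]
```

```bash
python3 -m crank '[[[2,21,0,0,-0.15],[2,21,0,0,-0.15],[0,0,40,0,-0.15],[0,0,40,0,-0.15],[0,0,35,0,-0.15],[0,0,30,0,-0.15],[0,0,25,0,-0.15],[0,0,20,0,-0.15],[0,0,12,0,-0.15],[0,0,6.7,0,-0.15]]]' 30
python3 -m crank '[[[0,0,0,0,-0.15],[0,0,0,0,1],[0,0,0,0,1],[0,0,0,0,1],[0,0,0,0,1],[0,0,0,0,1],[0,0,0,0,1]]]'
python3 - <<'E'
from h import *
need([.493,-.296,.29],-.014)
E
```

```text
time: 4.23
position: [0.4946, -0.2918, 0.0914]
tool_rot: [-2.228, -2.211, -0.0]
ft_force: [0.9, 0.3, 0.7]
grip_width: 0.578
grip_force: 0.0
time: 4.82
position: [0.4949, -0.2943, 0.0935]
tool_rot: [2.233, 2.209, 0.001]
ft_force: [0.1, 0.3, 1.0]
grip_width: 0.209
grip_force: 0.0
turn 0.003 then [  -1.7   -1.7 -196.6] | without turn [  -1.7   -1.7 -196.6] tcp [ 0.4949 -0.2943  0.0935] yaw -0.011 F [0.1 0.3 1. ] w 0.209
```

```bash
python3 -m crank '[[[0,0,0,0,1],[0,0,0,0,1],[0,0,0,0,1],[0,0,0,0,1]]]'
python3 -m crank '[[[0,0,-10,0,1],[0,0,-20,0,1],[0,0,-30,0,1],[0,0,-35,0,1],[0,0,-35,0,1],[0,0,-35,0,1],[0,0,-20,0,1],[0,0,-10,0,1],[0,0,0,0,1],[0,0,0,0,1]]]'
python3 - <<'E'
from h import *
import pickle
g=cam("wrist");pickle.dump(g,open("w3.pkl","wb"));cv2.imwrite("pics/w3.png",crop(g,100,150,460,330,2.2))
need([.5043,.0168,.29],-.09)
E
```

```text
time: 5.15
position: [0.4948, -0.2943, 0.0933]
tool_rot: [2.233, 2.209, 0.0]
ft_force: [0.4, 1.3, 2.2]
grip_width: 0.159
grip_force: 29.9
time: 5.98
position: [0.4942, -0.294, 0.2871]
tool_rot: [-2.233, -2.208, 0.0]
ft_force: [0.1, -0.4, -2.0]
grip_width: 0.159
grip_force: 29.9
turn 0.079 then [310.1 -17.5  -3.4] | without turn [310.5   7.   -3.4] tcp [ 0.4939 -0.2936  0.2862] yaw -0.011 F [ 0.4  0.3 -3.3] w 0.157
```

View pics/w3.png

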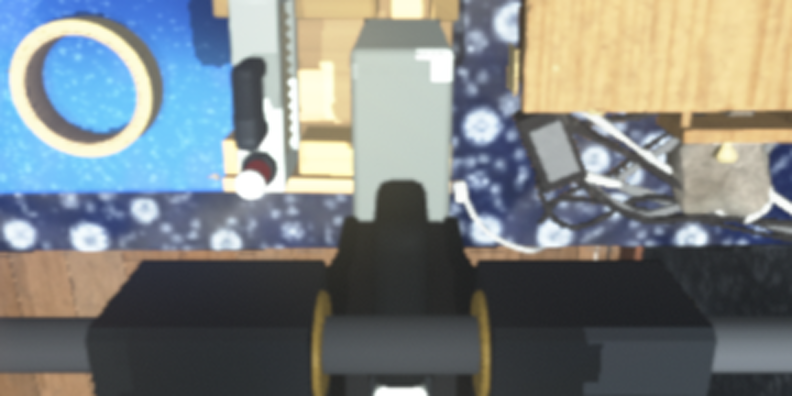

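```bash
python3 -m crank '[[[0,0,0,0.079,1],[38.6,-3,-1,0,1],[38.6,-3,-1,0,1],[38.6,-3,-1,0,1],[38.6,-3,-1,0,1],[38.6,-3,0,0,1],[0,0,0,0,1],[0,0,0,0,1],[0,0,0,0,1],[0,0,0,0,1]]]'
python3 - <<'E'
from h import *
import pickle
w=pickle.load(open("w3.pkl","rb"));print(world(w,[(260,171.4),(305.9,171.4)],.279))
g=cam("wrist");pickle.dump(g,open("w4.pkl","wb"));cv2.imwrite("pics/w4.png",crop(g,160,40,460,260,2.66))
need([.5043,.0168,.29],-.09)
E
```

```text
time: 6.87
position: [0.4964, -0.1022, 0.291]
tool_rot: [-2.321, -2.116, 0.003]
ft_force: [-0.1, 0.2, -1.5]
grip_width: 0.157
grip_force: 30.0
[[ 0.48149515 -0.2376703   0.279     ]
 [ 0.50851232 -0.23797579  0.279     ]]
turn -0.0029 then [119.4  -2.9   1.2] | without turn [119.4  -3.3   1.2] tcp [ 0.4965 -0.1023  0.2913] yaw -0.0929 F [-0.3 -0.  -2. ] w 0.157
```

View pics/w4.png

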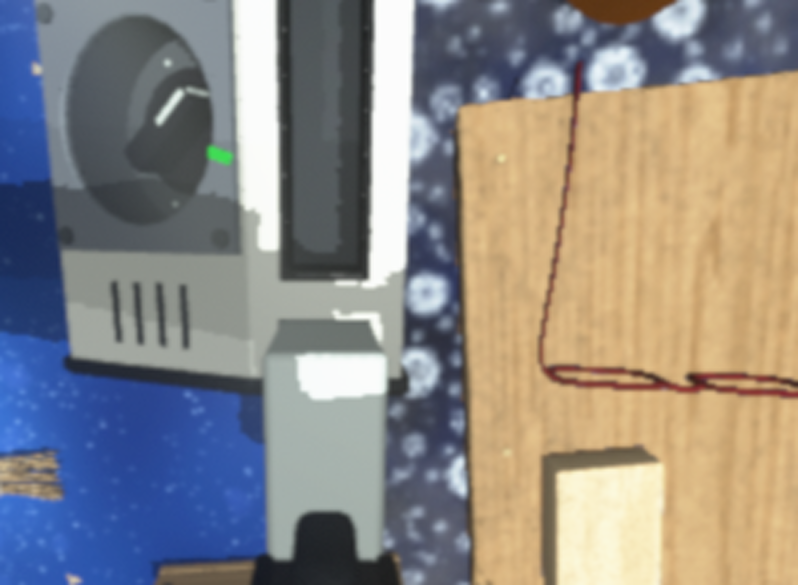

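Run:
```python
from h import *
import pickle
np.set_printoptions(precision=4,suppress=True)
g=pickle.load(open("w4.pkl","rb"));W=lambda l:[(160+x/2.66,40+y/2.66) for x,y in l]
s=world(g,W([(281,279),(368,277),(286,10),(375,10)]),.103);print("slot",s)
f=world(g,W([(266,353),(386,352)]),.284);print("filter end",f,np.linalg.norm(f[0]-f[1]))
print("deck right corners",world(g,W([(250,377),(405,388)]),.103))
G=world(g,W([(138,15),(140,223),(67,120),(213,105)]),[.074,.074,.055,.092]);print("guard bottom... ",G)
print("pointer",world(g,W([(158,124),(182,91)]),.062),"green",world(g,W([(220,156)]),.094))
```

```text
slot [[ 0.4819 -0.0433  0.103 ]
 [ 0.5203 -0.046   0.103 ]
 [ 0.4954  0.0611  0.103 ]
 [ 0.5309  0.0578  0.103 ]]
filter end [[ 0.4883 -0.0456  0.284 ]
 [ 0.5146 -0.0478  0.284 ]] 0.026396343400686445
deck right corners [[ 0.4629 -0.0856  0.103 ]
 [ 0.5335 -0.0973  0.103 ]]
guard bottom...  [[ 0.4305  0.0717  0.074 ]
 [ 0.4171 -0.0138  0.074 ]
 [ 0.386   0.0357  0.055 ]
 [ 0.4603  0.0307  0.092 ]]
pointer [[0.43   0.0291 0.062 ]
 [0.4432 0.042  0.062 ]] green [[0.4608 0.0102 0.094 ]]
```

```bash
python3 -m crank '[[[30,-0.4,0,0.002,1],[35,-0.4,0,0,1],[35,-0.4,0,0,1],[25.2,-0.4,0,0,1],[0,0,30,0,1],[0,0,40,0,1],[0,0,25,0,1],[0,0,11,0,1],[0,0,0,0,1],[0,0,0,0,1]]]'
python3 - <<'E'
from h import *
import pickle
g=cam("wrist");pickle.dump(g,open("w5.pkl","wb"));cv2.imwrite("pics/w5.png",crop(g,160,40,460,260,2.66))
need([.5065,.0225,.165],-.095)
E
```

```text
time: 7.75
position: [0.5074, 0.0233, 0.1867]
tool_rot: [2.323, 2.115, 0.0]
ft_force: [0.5, -0.4, -1.8]
grip_width: 0.16
grip_force: 30.0
turn 0.0016 then [-1.2 -1.6 22.7] | without turn [-1.2 -1.7 22.7] tcp [0.5082 0.0236 0.1877] yaw -0.0934 F [-0.2 -0.  -0.8] w 0.159
```

View pics/w5.png

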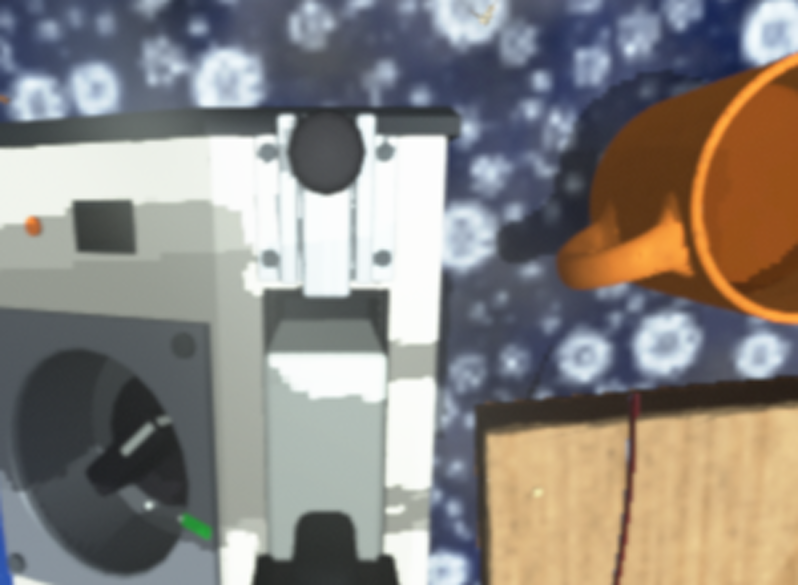

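Run:
```python
from h import *
import pickle
np.set_printoptions(precision=4,suppress=True)
g=pickle.load(open("w5.pkl","rb"));W=lambda l:[(160+x/2.66,40+y/2.66) for x,y in l]
s=world(g,W([(264,291),(389,291)]),.103);print("slot L end",s,s.mean(0))
f=world(g,W([(267,354),(386,353)]),.1804);print("filter end",f,f.mean(0))
for z in (.13,.144,.15):
  b=world(g,W([(327,153),(290,153),(364,153)]),z);print("grip",z,b[0],np.linalg.norm(b[1]-b[2]))
print("deck left corners/back edge",world(g,W([(447,137),(440,300),(431,560)]),.103))
print("ptr",world(g,W([(122,455),(156,428)]),.062),"green",world(g,W([(197,526)]),.094))
```

```text
slot L end [[0.4942 0.0867 0.103 ]
 [0.533  0.083  0.103 ]] [0.5136 0.0849 0.103 ]
filter end [[0.4997 0.0797 0.1804]
 [0.5257 0.0775 0.1804]] [0.5127 0.0786 0.1804]
grip 0.13 [0.5171 0.1228 0.13  ] 0.019507042072835042
grip 0.144 [0.517  0.1219 0.144 ] 0.018260935228303417
grip 0.15 [0.5169 0.1214 0.15  ] 0.017726889437789835
deck left corners/back edge [[ 0.553   0.1258  0.103 ]
 [ 0.5487  0.0788  0.103 ]
 [ 0.5413 -0.01    0.103 ]]
ptr [[0.4284 0.0264 0.062 ]
 [0.4433 0.0359 0.062 ]] green [[0.46   0.0068 0.094 ]]
```

```bash
python3 -m crank '[[[1,0.2,10,0.002,1],[0,0,15,0,1],[0,0,15,0,1],[0,0,15,0,1],[0,0,0,0,1]]]'
python3 - <<'E'
from h import *
need([.5085,.0246,.1123],-.096)
E
```

```text
time: 8.22
position: [0.506, 0.0251, 0.1293]
tool_rot: [-2.322, -2.114, 0.004]
ft_force: [-1.1, -0.5, -2.4]
grip_width: 0.159
grip_force: 30.0
turn 0.0019 then [-0.2  2.6 17. ] | without turn [-0.2  2.6 17. ] tcp [0.506  0.0251 0.1293] yaw -0.0941 F [-1.1 -0.5 -2.4] w 0.159
```

```bash
python3 -m crank '[[[0,0,7,0,1],[0,0,5,0,1],[0,0,3,0,1],[0,0,2,0,1],[0,0,1,0,1],[0,0,0,0,1],[0,0,0,0,1]]]'
python3 - <<'E'
from h import *
need([.5085,.0246,.1123],-.096)
E
```

```text
time: 8.8
position: [0.5074, 0.0252, 0.1134]
tool_rot: [2.323, 2.115, 0.001]
ft_force: [-0.7, 0.3, -1.5]
grip_width: 0.162
grip_force: 30.0
turn 0.0021 then [-0.5  1.1  1.1] | without turn [-0.5  1.1  1.1] tcp [0.5074 0.0252 0.1134] yaw -0.0939 F [-0.7  0.3 -1.5] w 0.162
```

```bash
python3 -m crank '[[[0,0,1,0,1],[0,0,1,0,1],[0,0,0,0,1]]]'
python3 -m crank '[[[0,0,0,0,0],[0,0,0,0,0],[0,0,0,0,0],[0,0,0,0,0],[0,0,0,0,0],[0,0,0,0,0]]]'
python3 - <<'E'
from h import *
need([.5169,.121,.145],-.096)
E
```

```text
time: 9.05
position: [0.5077, 0.025, 0.1119]
tool_rot: [2.323, 2.114, 0.002]
ft_force: [-1.2, -0.3, 2.7]
grip_width: 0.163
grip_force: 30.0
time: 9.55
position: [0.5072, 0.0252, 0.111]
tool_rot: [-2.323, -2.115, -0.0]
ft_force: [0.4, -0.3, 0.4]
grip_width: 0.471
grip_force: 0.0
turn 0.0021 then [ 96.3   0.5 -34. ] | without turn [ 96.3   0.7 -34. ] tcp [0.5072 0.0252 0.111 ] yaw -0.0939 F [ 0.4 -0.3  0.4] w 0.471
```

```bash
python3 -m crank '[[[0,0,-25,0,0],[0,0,-40,0,0],[0,0,-25,0,0],[32,0.3,0,0.002,0],[32,0.3,0,0,0],[32.5,0.3,0,0,0],[0,0,35,0,0],[0,0,25,0,0],[0,0,10,0,0],[0,0,0,0,0]]]' 20
python3 - <<'E'
from h import *
need([.517,.122,.122],-.096)
E
```

```text
time: 10.38
position: [0.5153, 0.1204, 0.1284]
tool_rot: [-2.324, -2.111, 0.008]
ft_force: [-1.1, -0.3, -0.2]
grip_width: 0.5
grip_force: 0.0
turn -0.0001 then [1.8 1.6 6.4] | without turn [1.8 1.6 6.4] tcp [0.5153 0.1204 0.1284] yaw -0.0961 F [-1.1 -0.3 -0.2] w 0.5
```

```bash
python3 -m crank '[[[1,1,2,0,0],[0,0,2,0,0],[0,0,0,0,1],[0,0,0,0,1],[0,0,0,0,1],[0,0,0,0,1],[0,0,0,0,1],[0,0,0,0,1]]]' 20
python3 - <<'E'
from h import *
need([.517,.122,.122],-.096);print(ctrl.get_state()["grip_force"])
E
```

```text
time: 11.05
position: [0.5171, 0.1223, 0.1275]
tool_rot: [-2.323, -2.111, 0.003]
ft_force: [-5.8, -0.1, 4.7]
grip_width: 0.222
grip_force: 20.0
turn 0.0003 then [-0.3 -0.   5.5] | without turn [-0.3 -0.   5.5] tcp [0.5171 0.1223 0.1275] yaw -0.0957 F [-5.8 -0.1  4.7] w 0.222
20.001177191734314
```

```bash
python3 -m crank '[[[0,0,-1,0,1],[-6,0,0,0,1],[-7,0,0,0,1],[-7,0,0,0,1],[-7,0,0,0,1],[-5,0,0,0,1],[-2,0,0,0,1],[0,0,0,0,1],[0,0,0,0,1]]]'
python3 - <<'E'
from h import *
need([.514,.088,.1275],-.096)
E
```

```text
time: 11.8
position: [0.5142, 0.0918, 0.1277]
tool_rot: [-2.32, -2.111, -0.005]
ft_force: [-2.6, 9.7, -3.9]
grip_width: 0.22
grip_force: 20.0
turn 0.0019 then [-3.8  0.1  0.1] | without turn [-3.8  0.1  0.1] tcp [0.5142 0.0918 0.1277] yaw -0.0941 F [-2.6  9.7 -3.9] w 0.22
```

```bash
python3 -m crank '[[[-2,0,0,0,1],[-1.5,0,0,0,1],[0,0,0,0,1],[0,0,0,0,1]]]'
python3 - <<'E'
from h import *
need([.514,.088,.1275],-.096)
E
```

```text
time: 12.13
position: [0.5142, 0.0917, 0.1277]
tool_rot: [-2.316, -2.112, -0.01]
ft_force: [-2.0, 15.3, -4.7]
grip_width: 0.225
grip_force: 20.0
turn 0.0039 then [-3.7  0.2  0.2] | without turn [-3.7  0.1  0.2] tcp [0.5142 0.0917 0.1277] yaw -0.0921 F [-2.  15.3 -4.7] w 0.225
```

```bash
python3 -m crank '[[[3.5,0,0,0,1],[0,0,0,0,0],[0,0,0,0,0],[0,0,0,0,0],[0,0,0,0,0],[0,0,-25,0,0],[0,0,-40,0,0],[-30,0,-10,0,0],[-40,0,0,0,0],[0,0,0,0,0]]]'
python3 -m crank '[[[0,0,0,0,0],[0,0,0,0,0]]]'
python3 - <<'E'
from h import *
import pickle
need([.43,.03,.20],-.096)
g=cam("wrist");pickle.dump(g,open("w6.pkl","wb"));a=crop(g,100,20,460,260,2.2)
t=cam("top");b=crop(t,205,198,300,278,2.8)
o=np.zeros((600,800,3),np.uint8);o[:528,:792]=a
cv2.imwrite("pics/w6.png",o);cv2.imwrite("pics/t6.png",crop(t,205,198,300,278,6))
E
```

```text
time: 12.97
position: [0.5092, 0.0088, 0.205]
tool_rot: [2.333, 2.096, 0.001]
ft_force: [0.2, -1.8, -0.3]
grip_width: 0.5
grip_force: 0.0
time: 13.13
position: [0.5086, 0.0179, 0.2032]
tool_rot: [2.327, 2.11, 0.001]
ft_force: [0.5, -0.6, -0.6]
grip_width: 0.499
grip_force: 0.0
turn -0.0018 then [  4.5 -79.4   3.1] | without turn [  4.4 -79.4   3.1] tcp [0.5086 0.0179 0.2032] yaw -0.0978 F [ 0.5 -0.6 -0.6] w 0.499
```

View pics/w6.png

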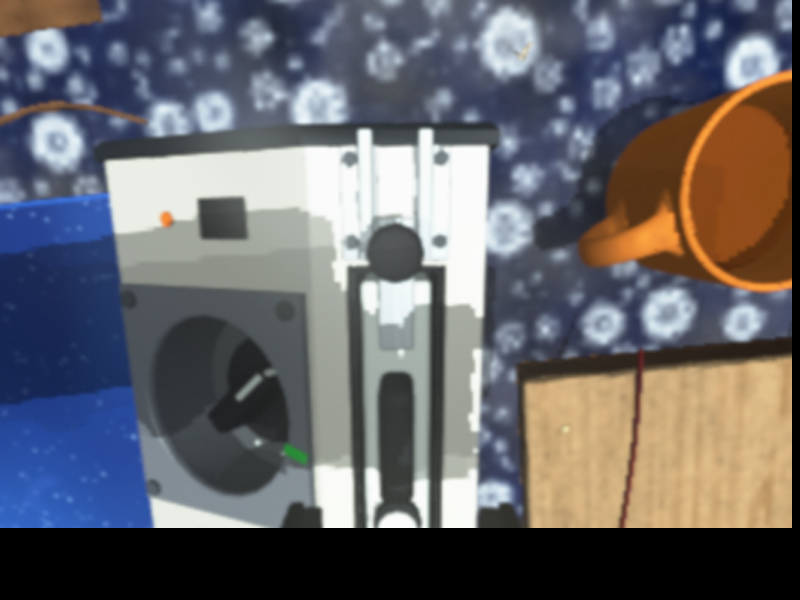

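Run:
```python
from h import *
import pickle
np.set_printoptions(precision=4,suppress=True)
g=pickle.load(open("w6.pkl","rb"));W=lambda l:[(100+x/2.2,20+y/2.2) for x,y in l]
print("grip",world(g,W([(395,253)]),.144)," deck left edge",world(g,W([(490,146)]),.103))
g5=pickle.load(open("w5.pkl","rb"));print("old deck corner",world(g5,[(160+447/2.66,40+137/2.66)],.103))
print("filter top end",world(g,W([(363,280),(430,280)]),.105), "collar",world(g,W([(398,522)]),.115))
# cleaner model fit: project guard & dial for assumed pose
print("guard plate corners(screws)",world(g,W([(128,299),(284,311),(153,488)]),[.055,.09,.055]))
print("ptr",world(g,W([(238,400),(262,377)]),.065))
```

```text
grip [[0.5138 0.0923 0.144 ]]  deck left edge [[0.553  0.1259 0.103 ]]
old deck corner [[0.553  0.1258 0.103 ]]
filter top end [[0.4996 0.0815 0.105 ]
 [0.5262 0.0789 0.105 ]] collar [[ 0.5035 -0.0208  0.115 ]]
guard plate corners(screws) [[ 0.3833  0.0798  0.055 ]
 [ 0.4635  0.0708  0.09  ]
 [ 0.3741 -0.0179  0.055 ]]
ptr [[0.4299 0.0276 0.065 ]
 [0.4434 0.0378 0.065 ]]
```

```bash
python3 -m crank '[[[36,-2.3,0,0,1],[36,0,0,0,1],[35,0,0,0,1],[0,0,0,0,1],[0,0,0,0,1],[0,0,30,0,1],[0,0,30,0,1],[0,0,12,0,1],[0,0,0,0,1]]]' 20
python3 -m crank '[[[-5,0,0,0,1],[-4,0,0,0,1],[-4,0,0,0,1],[-3,0,0,0,1],[0,0,0,0,1]]]'
python3 - <<'E'
from h import *
need([.514,.0923,.1275],-.096)
E
```

```text
time: 13.98
position: [0.5139, 0.1238, 0.1278]
tool_rot: [-2.325, -2.11, 0.01]
ft_force: [-1.2, -0.2, 0.5]
grip_width: 0.013
grip_force: 0.0
time: 14.4
position: [0.5164, 0.1117, 0.133]
tool_rot: [-2.324, -2.112, -0.011]
ft_force: [0.4, 4.8, 0.4]
grip_width: 0.007
grip_force: 2.5
turn 0.0003 then [-19.6  -0.5   5.4] | without turn [-19.6  -0.5   5.4] tcp [0.5164 0.1117 0.133 ] yaw -0.0957 F [0.4 4.8 0.4] w 0.007
```

```bash
python3 -m crank '[[[-2,0,0,0,1],[-2,0,0,0,1],[-2,0,0,0,1],[-2,0,0,0,1],[0,0,0,0,1]]]'
python3 - <<'E'
from h import *
need([.514,.0923,.1275],-.096)
E
```

```text
time: 14.82
position: [0.5162, 0.1111, 0.1334]
tool_rot: [-2.316, -2.114, -0.023]
ft_force: [3.5, 19.2, -3.5]
grip_width: 0.008
grip_force: 9.0
turn 0.005 then [-19.   -0.5   5.6] | without turn [-19.   -0.5   5.6] tcp [0.5162 0.1111 0.1334] yaw -0.091 F [ 3.5 19.2 -3.5] w 0.008
```

```bash
cat > d.py <<'E'
from h import *
import pickle
np.set_printoptions(precision=4,suppress=True)
yaw=-.096;Rz=R.from_euler('z',yaw).as_matrix();O=np.array([.4606,.0246,0])
t=np.radians(28);n=Rz@[-np.sin(t),0,np.cos(t)];up=Rz@[np.cos(t),0,np.sin(t)];rt=Rz@[0,-1,0]
P0=O+Rz@[-.085,0,.050]
def hit(g,uv,off):
    p=cv2.undistortPoints(np.array(uv,float).reshape(-1,1,2),g["K"],g["D"])[:,0]
    d=np.c_[p,np.ones(len(p))]@g["T"][:3,:3].T;o=g["T"][:3,3];q=P0+off*n
    return o+d*(((q-o)@n)/(d@n))[:,None]
def uv(X,c): return np.c_[(X-c)@rt,(X-c)@up]
E
python3 - <<'E'
from d import *
W6=lambda l:[(100+x/2.2,20+y/2.2) for x,y in l];W4=lambda l:[(160+x/2.66,40+y/2.66) for x,y in l];W5=W4
D={"w4":([(138,15),(140,223),(67,120),(213,105)],[(158,124),(182,91)],[(220,156)],W4),
"w5":([(77,348),(110,575),(14,430),(186,490)],[(122,455),(156,428)],[(197,526)],W5),
"w6":([(205,315),(237,495),(151,388),(290,430)],[(238,400),(268,373)],[(295,453)],W6)}
for k,(e,p,gr,F) in D.items():
    g=pickle.load(open(k+".pkl","rb"));X=hit(g,F(e),0);q=uv(X,P0)
    A=np.c_[2*q,np.ones(len(q))];s=np.linalg.lstsq(A,(q**2).sum(1),rcond=None)[0];r=np.sqrt(s[2]+s[:2]@s[:2])
    c=P0+s[0]*rt+s[1]*up;gg=uv(hit(g,F(gr),0),c)
    pp=uv(hit(g,F(p),-.0145),c-.0145*n);dv=pp[1]-pp[0]
    print(k,"guard",c,"r",r,"slope",s[1],"grip",c-.02*n,"green ang",np.arctan2(gg[0,0],gg[0,1]),"ptr",pp,"ang",2+np.arctan2(*dv))
g=pickle.load(open("w5.pkl","rb"));print("tip0",world(g,W5([(327,296)]),.111));g=pickle.load(open("w6.pkl","rb"));print("tip1",world(g,W6([(397,348)]),.111))
E
```

```text
w4 guard [0.423  0.0287 0.0751] r 0.042758266473109756 slope 0.053452681358331394 grip [0.4324 0.0278 0.0574] green ang 0.3225986541896684 ptr [[-0.001   0.0002]
 [-0.0141  0.015 ]] ang 1.2779510029563932
w5 guard [0.4212 0.0263 0.0743] r 0.04326874343782034 slope 0.05167971640093642 grip [0.4306 0.0254 0.0566] green ang 0.3120023047627993 ptr [[-0.0006  0.0003]
 [-0.0138  0.0182]] ang 1.3653393453543403
w6 guard [0.4218 0.027  0.0745] r 0.04345415927270572 slope 0.05223819639301557 grip [0.4311 0.0261 0.0569] green ang 0.3214140477347737 ptr [[-0.0005  0.0005]
 [-0.0162  0.0204]] ang 1.3336263709290066
tip0 [[0.5136 0.0841 0.111 ]]
tip1 [[0.5105 0.0541 0.111 ]]
```

```bash
cat > e.py <<'E'
from d import *
C=np.array([.4215,.0268,.0746]);G=C-.02*n
def cfg(phi,s,dz):
    "bar angle phi from up; offset s along bar; tip dz below bar top"
    b=np.cos(phi)*up+np.sin(phi)*rt
    P=G+.0055*n+s*b-np.array([0,0,dz])
    h=b[:2]/np.linalg.norm(b[:2]);return P,h,b
def check(phi,s,dz,gap,th=.015):
    P,h,b=cfg(phi,s,dz);tx=np.r_[h,0];ty=np.array([-h[1],h[0],0]);rm=0;sk=9
    for sx in(-.0105,.0105):
        for sy in(gap/2,gap/2+th,-gap/2,-gap/2-th):
            q=P+sx*tx+sy*ty
            top=q+np.array([0,0,1])*(((C-q)@n)/n[2])
            for v in(q,top):
                w=v-C;rm=max(rm,np.linalg.norm(w-(w@n)*n))
            sk=min(sk,(q-G)@n+.0205)
    return 43-rm*1e3,sk*1e3
if __name__=="__main__":
    for gap in(.022,.026):
      for s in(0,-.005,-.01,-.014):
        for dz in(.006,.009,.012,.015):
            print(gap,s,dz,[tuple(np.round(check(p,s,dz,gap),1)) for p in(-.67,-.35,0,.3)])
E
python3 e.py
```

```text
0.022 0 0.006 [(np.float64(4.7), np.float64(8.9)), (np.float64(7.0), np.float64(11.5)), (np.float64(10.4), np.float64(15.8)), (np.float64(7.4), np.float64(12.0))]
0.022 0 0.009 [(np.float64(4.7), np.float64(6.2)), (np.float64(7.0), np.float64(8.8)), (np.float64(10.4), np.float64(13.1)), (np.float64(7.4), np.float64(9.4))]
0.022 0 0.012 [(np.float64(4.7), np.float64(3.6)), (np.float64(7.0), np.float64(6.2)), (np.float64(10.4), np.float64(10.5)), (np.float64(7.4), np.float64(6.7))]
0.022 0 0.015 [(np.float64(4.7), np.float64(0.9)), (np.float64(7.0), np.float64(3.5)), (np.float64(10.4), np.float64(7.8)), (np.float64(7.4), np.float64(4.1))]
0.022 -0.005 0.006 [(np.float64(7.2), np.float64(8.9)), (np.float64(9.7), np.float64(11.5)), (np.float64(11.9), np.float64(15.8)), (np.float64(10.2), np.float64(12.0))]
0.022 -0.005 0.009 [(np.float64(7.2), np.float64(6.2)), (np.float64(9.7), np.float64(8.8)), (np.float64(11.1), np.float64(13.1)), (np.float64(10.2), np.float64(9.4))]
0.022 -0.005 0.012 [(np.float64(7.2), np.float64(3.6)), (np.float64(9.7), np.float64(6.2)), (np.float64(10.3), np.float
[... 3449 characters left out ...]
)), (np.float64(4.0), np.float64(3.8))]
0.026 -0.014 0.006 [(np.float64(5.3), np.float64(8.3)), (np.float64(5.0), np.float64(11.1)), (np.float64(4.7), np.float64(15.8)), (np.float64(4.9), np.float64(11.7))]
0.026 -0.014 0.009 [(np.float64(4.1), np.float64(5.6)), (np.float64(3.7), np.float64(8.5)), (np.float64(3.8), np.float64(13.1)), (np.float64(3.7), np.float64(9.1))]
0.026 -0.014 0.012 [(np.float64(2.7), np.float64(3.0)), (np.float64(2.4), np.float64(5.8)), (np.float64(2.8), np.float64(10.5)), (np.float64(2.4), np.float64(6.4))]
0.026 -0.014 0.015 [(np.float64(1.3), np.float64(0.3)), (np.float64(1.2), np.float64(3.2)), (np.float64(1.7), np.float64(7.8)), (np.float64(1.2), np.float64(3.8))]
```

```bash
python3 -m crank '[[[5,0,0,0,0.45],[5,0,-10,0,0.45],[0,0,-30,0,0.45],[0,0,-40,0,0.45],[0,0,-10,0,0.45],[0,0,0,0,0.45]]]' 10
python3 - <<'E'
from e import *
for p in(-.67,-.45,-.2,0,.15,.27):
    P,h,b=cfg(p,-.007,.010);print(p,P,np.hypot(*P[:2]),"yaw",round(np.arctan2(h[1],h[0])-np.pi/2,3),check(p,-.007,.01,.024))
P,h,b=cfg(-.67,-.007,.010)
need(P+[0,0,.11],np.arctan2(h[1],h[0])-np.pi/2);print(ctrl.get_state()["joint_positions"].round(2))
E
```

```text
time: 15.32
position: [0.518, 0.1109, 0.2265]
tool_rot: [2.324, 2.108, 0.013]
ft_force: [0.5, 0.5, 0.4]
grip_width: 0.261
grip_force: 0.0
-0.67 [0.423  0.0223 0.0492] 0.4236236868977405 yaw -0.935 (np.float64(7.001955734167716), np.float64(5.0360918793330205))
-0.45 [0.4224 0.0237 0.0488] 0.42310593870198754 yaw -1.166 (np.float64(8.6756780846301), np.float64(6.7621191037418))
-0.2 [0.4221 0.0253 0.0486] 0.422873294442887 yaw -1.441 (np.float64(8.623141761979625), np.float64(9.529718010459995))
0 [0.4221 0.0267 0.0485] 0.4229699070251686 yaw -1.667 (np.float64(8.815805937701938), np.float64(12.241072662158851))
0.15 [0.4223 0.0278 0.0485] 0.423205559115296 yaw -1.836 (np.float64(8.647651204698676), np.float64(10.173122510240376))
0.27 [0.4225 0.0286 0.0486] 0.4234909565622967 yaw -1.971 (np.float64(8.61140981532148), np.float64(8.675434033733373))
turn 0.8381 then [-129.6   14.8   66.2] | without turn [-97.6 -86.5  66.2] tcp [0.518  0.1109 0.2265] yaw -0.0973 F [0.5 0.5 0.4] w 0.261
[-0.71  0.05  0.46  1.77 -0.02  1.32 -0.33]
```

```bash
python3 -m crank '[[[0,0,0,0.12,0.45],[0,0,0,0.12,0.45],[0,0,0,0.12,0.45],[0,0,0,0.12,0.45],[0,0,0,0.12,0.45],[0,0,0,0.12,0.45],[0,0,0,0.118,0.45],[-32.4,3.7,0,0,0.45],[-32.4,3.7,0,0,0.45],[-32.4,3.7,0,0,0.45]]]'
python3 -m crank '[[[-32.4,3.7,0,0,0.45],[0,0,33,0,0.45],[0,0,33,0,0.45],[0,0,0,0,0.45],[0,0,0,0,0.45]]]'
python3 - <<'E'
from e import *
P,h,b=cfg(-.67,-.007,.010)
need(P,np.arctan2(h[1],h[0])-np.pi/2);print(ctrl.get_state()["joint_positions"].round(2))
E
```

```text
time: 16.15
position: [0.4423, 0.043, 0.2203]
tool_rot: [2.983, 0.983, -0.003]
ft_force: [0.1, -0.6, 0.5]
grip_width: 0.273
grip_force: 0.0
time: 16.57
position: [0.4182, 0.0216, 0.1542]
tool_rot: [2.984, 0.982, -0.006]
ft_force: [0.0, 0.3, 1.0]
grip_width: 0.278
grip_force: 0.0
turn 0.0007 then [  4.7   2.4 105. ] | without turn [  4.7   2.4 105. ] tcp [0.4182 0.0216 0.1542] yaw -0.9348 F [0.  0.3 1. ] w 0.278
[-0.68 -0.17  0.52  2.09  0.09  1.2  -1.13]
```

```bash
python3 -m crank '[[[2,1,30,0,0.45],[2,1,25,0,0.45],[0,0,15,0,0.45],[0,0,0,0,0.45],[0,0,0,0,0.45]]]'
python3 - <<'E'
from e import *
P,h,b=cfg(-.67,-.007,.010)
need(P,np.arctan2(h[1],h[0])-np.pi/2)
E
```

```text
time: 16.98
position: [0.425, 0.0231, 0.0862]
tool_rot: [2.983, 0.983, 0.0]
ft_force: [0.4, 0.5, 1.2]
grip_width: 0.275
grip_force: 0.0
turn 0.0017 then [-2.1 -0.5 37. ] | without turn [-2.1 -0.5 37. ] tcp [0.425  0.0231 0.0862] yaw -0.9338 F [0.4 0.5 1.2] w 0.275
```

```bash
python3 -m crank '[[[-1,-0.3,12,0,0.45],[-0.5,0,10,0,0.45],[0,0,8,0,0.45],[0,0,4,0,0.45],[0,0,0,0,0.45],[0,0,0,0,0.45]]]'
python3 - <<'E'
from e import *
P,h,b=cfg(-.67,-.007,.010)
need(P,np.arctan2(h[1],h[0])-np.pi/2)
E
```

```text
time: 17.48
position: [0.4229, 0.0224, 0.0513]
tool_rot: [2.984, 0.983, 0.0]
ft_force: [-0.1, 0.3, -0.4]
grip_width: 0.275
grip_force: 0.0
turn 0.0014 then [0.1 0.2 2.1] | without turn [0.1 0.2 2.1] tcp [0.4229 0.0224 0.0513] yaw -0.9341 F [-0.1  0.3 -0.4] w 0.275
```

```bash
python3 -m crank '[[[0.4,-0.6,1,0.115,0.45],[0.3,-0.6,0,0.115,0.45],[0.2,-0.6,0,0.115,0.45],[0.1,-0.6,0,0.115,0.45],[0,-0.6,0,0.115,0.45],[0,0,0,0,0.45]]]'
python3 - <<'E'
from e import *
P,h,b=cfg(.27,-.007,.010)
need(P,np.arctan2(h[1],h[0])-np.pi/2)
E
```

```text
time: 17.98
position: [0.4234, 0.0251, 0.0508]
tool_rot: [3.14, 0.092, 0.003]
ft_force: [1.3, -1.4, -0.4]
grip_width: 0.275
grip_force: 1.1
turn 0.4585 then [-2.2 -2.9  2.1] | without turn [-0.7 -3.6  2.1] tcp [0.4234 0.0251 0.0508] yaw -1.5121 F [ 1.3 -1.4 -0.4] w 0.275
```

```bash
python3 -m crank '[[[-0.3,-0.7,0,0.115,0.45],[-0.4,-0.7,0,0.115,0.45],[-0.5,-0.7,0,0.115,0.45],[-0.5,-0.7,0,0.115,0.45],[0,0,0,0,0.45],[0,0,0,0,1],[0,0,0,0,1],[0,0,0,0,1],[0,0,0,0,1]]]' 10
python3 - <<'E'
from e import *
P,h,b=cfg(.27,-.007,.010)
need(P,np.arctan2(h[1],h[0])-np.pi/2);print(ctrl.get_state()["grip_force"])
E
```

```text
time: 18.73
position: [0.4199, 0.0296, 0.0498]
tool_rot: [-3.08, 0.617, 0.004]
ft_force: [-3.8, 2.1, 0.6]
grip_width: 0.212
grip_force: 9.5
turn 0.004 then [ 2.8 -0.1  1.2] | without turn [ 2.8 -0.1  1.2] tcp [0.4199 0.0296 0.0498] yaw -1.9665 F [-3.8  2.1  0.6] w 0.212
9.547786018811166
```

```bash
python3 -m crank '[[[0,0,0,0,1],[0,0,0,0,1],[0,0,0,0,1],[0,0,0,0,1]]]' 20
python3 -m crank '[[[0,0,0,0,0.45],[0,0,0,0,0.45],[0,0,0,0,0.45],[0,0,-15,0,0.45],[0,0,-25,0,0.45],[0,0,-35,0,0.45],[0,0,-35,0,0.45],[0,0,-40,0,0.45]]]'
python3 - <<'E'
from h import *
need([.40,-.07,.24],-.096)
E
```

```text
time: 19.07
position: [0.4197, 0.0301, 0.0497]
tool_rot: [-3.079, 0.618, 0.004]
ft_force: [-4.7, 3.5, 0.3]
grip_width: 0.19
grip_force: 18.8
time: 19.73
position: [0.4208, 0.0279, 0.2012]
tool_rot: [3.079, -0.622, 0.0]
ft_force: [1.0, 1.2, -0.1]
grip_width: 0.277
grip_force: 0.0
turn -1.8735 then [-99.5 -11.3 -38.7] | without turn [ 18.9  98.3 -38.7] tcp [0.4208 0.0279 0.2012] yaw -1.9695 F [ 1.   1.2 -0.1] w 0.277
```

```bash
python3 -m crank '[[[0,0,-40,0,0.2],[0,0,-40,0,0.2],[0,0,0,-0.122,0.2],[0,0,0,-0.122,0.2],[0,0,0,-0.122,0.2],[0,0,0,-0.122,0.2],[0,0,0,-0.122,0.2],[0,0,0,-0.122,0.2],[0,0,0,-0.122,0.2],[0,0,0,-0.122,0.2]]]' 30
python3 -m crank '[[[0,0,0,-0.122,0.2],[0,0,0,-0.122,0.2],[0,0,0,-0.122,0.2],[0,0,0,-0.122,0.2],[0,0,0,-0.122,0.2],[0,0,0,-0.122,0.2],[0,0,0,-0.122,0.2],[0,0,0,-0.122,0.2],[0,0,0,0,0.2]]]'
python3 -m crank '[[[-32,7,0,0,0.2],[-32,7,0,0,0.2],[-32,7,0,0,0.2],[-32,7,0,0,0.2],[0,0,0,0,0.2],[0,0,0,0,0.2],[0,0,0,0,0.2]]]'
cat > ptr.py <<'E'
from e import *
g=cam("wrist");pickle.dump(g,open("w7.pkl","wb"))
L=np.linspace(-.03,.03,121);Q=C-.0145*n
U,V=np.meshgrid(L,L);X=Q+U[...,None]*rt+V[...,None]*up
m=pix(g,X).reshape(121,121,2).astype(np.float32)
r=cv2.remap(g["pixels"],m[...,0],m[...,1],cv2.INTER_LINEAR)
cv2.imwrite("pics/rect.png",cv2.resize(r[::-1,:,::-1],None,fx=4,fy=4))
b=(r.min(2)>110)&(np.hypot(U,V)<.025)
k,lab,st,ce=cv2.connectedComponentsWithStats(b.astype(np.uint8))
for i in range(1,k):
    if st[i,4]<8: continue
    q=np.c_[U[lab==i],V[lab==i]];c=q.mean(0);w,v=np.linalg.eigh(np.cov(q.T));d=v[:,1];d=d*np.sign(d@c)
    print(st[i,4],c,"axis ang",2+np.arctan2(*d),"centroid ang",2+np.arctan2(*c),"len",np.sqrt(w)*3.5)
E
python3 ptr.py; python3 -c "
from h import *
need([.4105,-.295,.29],-.011)"
```

```text
time: 20.57
position: [0.4216, 0.0282, 0.2804]
tool_rot: [3.009, 0.903, 0.003]
ft_force: [0.0, -0.4, 0.8]
grip_width: 0.403
grip_force: 0.0
time: 21.32
position: [0.4216, 0.0283, 0.2804]
tool_rot: [2.237, 2.205, 0.002]
ft_force: [0.4, 0.4, -0.0]
grip_width: 0.4
grip_force: 0.0
time: 21.9
position: [0.447, -0.0994, 0.2801]
tool_rot: [-2.243, -2.2, -0.001]
ft_force: [-0.1, -0.8, 0.1]
grip_width: 0.398
grip_force: 0.0
393 [-0.0017  0.013 ] axis ang 2.0503731383336055 centroid ang 1.8675063663677323 len [0.0045 0.0215]
turn -0.006 then [-196.7  -34.2  -10. ] | without turn [-196.9  -33.1  -10. ] tcp [ 0.4469 -0.0987  0.28  ] yaw -0.017 F [-0.1  0.9  1.1] w 0.398
```

Run:
```python
from e import *
for k in("w4","w6","w7"):
    g=pickle.load(open(k+".pkl","rb"));L=np.linspace(-.03,.03,121);Q=C-.0145*n
    U,V=np.meshgrid(L,L);m=pix(g,Q+U[...,None]*rt+V[...,None]*up).reshape(121,121,2).astype(np.float32)
    r=cv2.remap(g["pixels"],m[...,0],m[...,1],cv2.INTER_LINEAR).min(2)
    for th in(110,150):
      b=(r>th)&(np.hypot(U,V)<.03);print(k,th)
      print([ (round(v*1e3,1),round(U[i][b[i]].mean()*1e3,1),int(b[i].sum())) for i,v in enumerate(L) if b[i].any() and i%5==0])
```

```text
w4 110
[(np.float64(0.0), np.float64(-5.2), 8), (np.float64(2.5), np.float64(-6.0), 13), (np.float64(5.0), np.float64(-13.4), 21), (np.float64(7.5), np.float64(-15.6), 22), (np.float64(10.0), np.float64(-15.8), 20), (np.float64(12.5), np.float64(-14.0), 15), (np.float64(15.0), np.float64(-15.3), 12), (np.float64(17.5), np.float64(-16.2), 6), (np.float64(20.0), np.float64(-16.7), 6), (np.float64(22.5), np.float64(-16.2), 6), (np.float64(25.0), np.float64(-15.5), 5)]
w4 150
[(np.float64(2.5), np.float64(-6.0), 9), (np.float64(5.0), np.float64(-8.0), 11), (np.float64(7.5), np.float64(-14.0), 14), (np.float64(10.0), np.float64(-13.3), 12), (np.float64(12.5), np.float64(-14.0), 11), (np.float64(15.0), np.float64(-15.5), 7)]
w6 110
[(np.float64(2.5), np.float64(-4.0), 7), (np.float64(5.0), np.float64(-6.0), 7), (np.float64(7.5), np.float64(-8.2), 6), (np.float64(10.0), np.float64(5.4), 15), (np.float64(12.5), np.float64(1.9), 13), (np.float64(15.0), np.float64(-13.5), 1)]
w6 150
[(np.float64(10.0), np.float64(19.3), 4)]
w7 110
[(np.float64(2.5), np.float64(-15.2), 12), (np.float64(5.0), np.float64(-12.5), 15), (np.float64(7.5), np.float64(-2.0), 9), (np.float64(10.0), np.float64(-2.0), 9), (np.float64(12.5), np.float64(-1.7), 10), (np.float64(15.0), np.float64(-1.7), 10), (np.float64(17.5), np.float64(-1.5), 9), (np.float64(20.0), np.float64(-1.5), 9), (np.float64(22.5), np.float64(-1.2), 6), (np.float64(25.0), np.float64(-0.7), 6), (np.float64(27.5), np.float64(-0.2), 8)]
w7 150
[(np.float64(2.5), np.float64(-19.9), 6), (np.float64(5.0), np.float64(-10.1), 10), (np.float64(7.5), np.float64(-2.0), 7), (np.float64(10.0), np.float64(-2.0), 7), (np.float64(12.5), np.float64(-1.7), 8), (np.float64(15.0), np.float64(-1.7), 8), (np.float64(17.5), np.float64(-1.5), 7), (np.float64(20.0), np.float64(-1.5), 7), (np.float64(22.5), np.float64(-1.0), 1), (np.float64(25.0), np.float64(-0.7), 2), (np.float64(27.5), np.float64(-0.2), 4)]
```

```bash
python3 -m crank '[[[-39.4,-6.6,0,-0.004,0.0],[-39.4,-6.6,0,0,0.0],[-39.4,-6.6,0,0,0.0],[-39.4,-6.6,0,0,0.0],[-39.4,-6.6,0,0,0.0],[0,0,40,0,0],[0,0,35,0,0],[0,0,20,0,0],[0,0,0,0,0],[0,0,0,0,0]]]'
python3 -c "
from h import *
need([.4105,-.295,.093],-.011)"
```

```text
time: 22.78
position: [0.411, -0.2953, 0.1846]
tool_rot: [-2.234, -2.207, 0.003]
ft_force: [-0.1, -0.1, 0.2]
grip_width: 0.498
grip_force: 0.0
turn -0.0013 then [ 0.4 -0.2 91.6] | without turn [ 0.4 -0.2 91.6] tcp [ 0.411  -0.2953  0.1846] yaw -0.0123 F [-0.1 -0.1  0.2] w 0.498
```

```bash
python3 -m crank '[[[0,0,30,0,0],[0,0,30,0,0],[0,0,20,0,0],[0,0,11,0,0],[0,0,0,0,1],[0,0,0,0,1],[0,0,0,0,1],[0,0,0,0,1],[0,0,0,0,1],[0,0,0,0,1]]]' 30
python3 -m crank '[[[0,0,0,0,1],[0,0,0,0,1]]]'
python3 -m crank '[[[0,0,-10,0,1],[0,0,-20,0,1],[0,0,-35,0,1],[0,0,-35,0,1],[0,0,-35,0,1],[0,0,-35,0,1],[0,0,-20,0,1],[0,0,-5,0,1],[0,0,0,0,1]]]'
python3 -c "
from h import *
need([.46,-.1,.29],-.011);print(ctrl.get_state()['grip_force'])"
```

```text
time: 23.62
position: [0.4116, -0.2965, 0.095]
tool_rot: [2.235, 2.207, 0.002]
ft_force: [-1.3, 0.7, 5.2]
grip_width: 0.161
grip_force: 29.9
time: 23.78
position: [0.4117, -0.2965, 0.095]
tool_rot: [2.235, 2.207, 0.002]
ft_force: [-1.2, 1.0, 6.5]
grip_width: 0.159
grip_force: 29.9
time: 24.53
position: [0.4116, -0.2965, 0.2896]
tool_rot: [2.235, 2.206, 0.003]
ft_force: [-0.7, -0.0, -3.0]
grip_width: 0.159
grip_force: 29.9
turn -0.0018 then [197.   46.2  -0.2] | without turn [197.1  45.9  -0.2] tcp [ 0.4116 -0.2965  0.2896] yaw -0.0128 F [-0.7 -0.  -3. ] w 0.159
29.92086621467024
```

```bash
python3 -m crank '[[[39.7,5,0,0,1],[39.7,5,0,0,1],[39.7,5,0,0,1],[39.7,5,0,0,1],[39.7,5,0,0,1],[39.7,5,0,-0.01,1],[39.7,5,0,-0.01,1],[39.7,5,0,-0.01,1],[39.7,3,0,-0.01,1],[39.7,3,0,-0.01,1]]]'
python3 -m crank '[[[39.7,2,0,-0.01,1],[39.7,2,0,-0.01,1],[0,0,0,0,1],[0,0,0,0,1],[0,0,0,0,1]]]'
python3 - <<'E'
from h import *
import pickle
g=cam("wrist");pickle.dump(g,open("w8.pkl","wb"));cv2.imwrite("pics/w8.png",crop(g,130,20,430,245,2.66))
need([.4485,.314,.29],.06)
E
```

```text
time: 25.37
position: [0.4569, 0.1018, 0.2858]
tool_rot: [-2.179, -2.261, 0.007]
ft_force: [1.3, 0.0, -1.7]
grip_width: 0.155
grip_force: 30.0
time: 25.78
position: [0.4582, 0.1788, 0.2864]
tool_rot: [-2.157, -2.283, 0.008]
ft_force: [-0.5, 0.0, -2.6]
grip_width: 0.152
grip_force: 30.0
turn -0.005 then [136.2  -1.9  -3.2] | without turn [136.2  -2.6  -3.2] tcp [0.4586 0.1781 0.2871] yaw 0.055 F [ 0.5 -1.1 -2. ] w 0.161
```

View pics/w8.png

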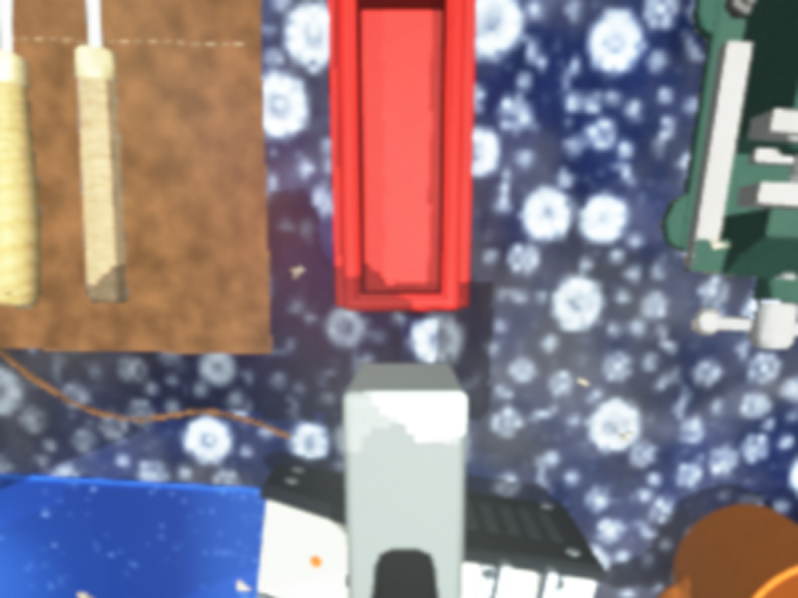

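Run:
```python
from h import *
import pickle
np.set_printoptions(precision=4,suppress=True)
g=pickle.load(open("w8.pkl","rb"));W=lambda l:[(130+x/2.66,20+y/2.66) for x,y in l]
b=world(g,W([(361,291),(440,293),(360,8),(443,8)]),.004);print(b,b.mean(0))
f=world(g,W([(345,392),(468,392)]),.278);print("filter",f,f.mean(0))
c=b.mean(0);need([c[0],c[1],.287],.06)
```

```text
[[0.429  0.2487 0.004 ]
 [0.4726 0.2501 0.004 ]
 [0.4231 0.3841 0.004 ]
 [0.4644 0.3864 0.004 ]] [0.4473 0.3173 0.004 ]
filter [[0.4414 0.2364 0.278 ]
 [0.4684 0.238  0.278 ]] [0.4549 0.2372 0.278 ]
turn -0.005 then [139.6  -2.9  -0.3] | without turn [139.6  -3.6  -0.3] tcp [0.4586 0.1781 0.2871] yaw 0.055 F [ 0.5 -1.1 -2. ] w 0.161
```

```bash
python3 -m crank '[[[35,-1,0,-0.005,1],[35,-1,0,0,1],[35,-1,0,0,1],[34.5,-0.3,0,0,1],[0,0,30,0,1],[0,0,40,0,1],[0,0,25,0,1],[0,0,10,0,1],[0,0,0,0,1]]]'
python3 - <<'E'
from h import *
need([.4473,.3173,.090],.06)
E
```

```text
time: 26.58
position: [0.4462, 0.3162, 0.181]
tool_rot: [-2.154, -2.286, 0.01]
ft_force: [-1.4, -0.1, -2.6]
grip_width: 0.159
grip_force: 30.0
turn -0.0006 then [ 1.4  1.6 91. ] | without turn [ 1.4  1.6 91. ] tcp [0.4462 0.3162 0.181 ] yaw 0.0594 F [-1.4 -0.1 -2.6] w 0.159
```

```bash
python3 -m crank '[[[0,0,20,0,1],[0,0,20,0,1],[0,0,20,0,1],[0,0,15,0,1],[0,0,8,0,1],[0,0,4,0,1],[0,0,3,0,1],[0,0,0,0,1],[0,0,0,0,1]]]'
python3 - <<'E'
from h import *
need([.4473,.3173,.089],.06)
E
```

```text
time: 27.33
position: [0.448, 0.3194, 0.0953]
tool_rot: [2.152, 2.289, 0.003]
ft_force: [-0.8, -0.5, -2.1]
grip_width: 0.157
grip_force: 30.0
turn 0.0018 then [-2.1 -0.8  6.3] | without turn [-2.1 -0.8  6.3] tcp [0.448  0.3194 0.0953] yaw 0.0618 F [-0.8 -0.5 -2.1] w 0.157
```

```bash
python3 -m crank '[[[-1,0,3,0,1],[0,0,2,0,1],[0,0,1,0,1],[0,0,0,0,1]]]'
python3 -m crank '[[[0,0,0,0,0.1],[0,0,0,0,0.1],[0,0,0,0,0.1],[0,0,0,0,0.1],[0,0,-15,0,0.1],[0,0,-35,0,0.1],[0,0,-40,0,0.1],[0,0,-40,0,0.3],[0,0,-30,0,0.3]]]'
python3 - <<'E'
from e import *
t=np.radians(28)
P,h,b=cfg(.05,-.003,.010);y=np.arctan2(h[1],h[0])-np.pi/2;print(P,y)
need(P+[0,0,.20],y)
E
```

```text
time: 27.67
position: [0.4478, 0.3179, 0.0891]
tool_rot: [2.152, 2.289, 0.002]
ft_force: [-0.7, -1.8, 4.1]
grip_width: 0.161
grip_force: 30.0
time: 28.42
position: [0.4479, 0.3183, 0.2515]
tool_rot: [2.151, 2.289, 0.005]
ft_force: [0.4, -0.5, 0.6]
grip_width: 0.383
grip_force: 0.0
[0.4257 0.0266 0.0504] -1.7234115002111754
turn 1.7853 then [ 22.4 291.8   0.4] | without turn [-289.9  -40.2    0.4] tcp [0.4479 0.3183 0.2515] yaw 0.0619 F [ 0.4 -0.5  0.6] w 0.383
```

```bash
python3 -m crank '[[[-36,-5,0,0,0.45],[-36,-5,0,0,0.45],[-36,-5,0,0,0.45],[-36,-5,0,0,0.45],[-36,-5,0,0,0.45],[-36,-5,0,0,0.45],[-36,-5,0,0,0.45],[-36,-5,0,0,0.45],[0,0,0,0.119,0.45],[0,0,0,0.119,0.45]]]' 25
python3 -m crank '[[[0,0,0,0.119,0.45],[0,0,0,0.119,0.45],[0,0,0,0.119,0.45],[0,0,0,0.119,0.45],[0,0,0,0.119,0.45],[0,0,0,0.119,0.45],[0,0,0,0.119,0.45],[0,0,0,0.119,0.45],[0,0,0,0.119,0.45],[0,0,0,0.119,0.45]]]'
python3 -m crank '[[[0,0,30,0.119,0.45],[0,0,35,0.119,0.45],[0,0,35,0.119,0.45],[0,0,10,0,0.45],[0,0,0,0,0.45],[0,0,0,0,0.45]]]'
python3 - <<'E'
from e import *
P,h,b=cfg(.05,-.007,.010);y=np.arctan2(h[1],h[0])-np.pi/2
need(P+[0,.001,0],y)
E
```

```text
time: 29.25
position: [0.4251, 0.0258, 0.2484]
tool_rot: [-2.418, -2.005, -0.003]
ft_force: [0.7, 1.0, -0.5]
grip_width: 0.273
grip_force: 0.0
time: 30.08
position: [0.4251, 0.0281, 0.248]
tool_rot: [-3.126, -0.312, -0.0]
ft_force: [0.4, -0.6, 0.2]
grip_width: 0.278
grip_force: 0.0
time: 30.58
position: [0.4257, 0.028, 0.1389]
tool_rot: [-3.133, 0.235, -0.001]
ft_force: [0.3, 0.1, 1.2]
grip_width: 0.272
grip_force: 0.0
turn 0.0032 then [-3.5  0.5 90.4] | without turn [-3.5  0.5 90.4] tcp [0.4257 0.028  0.1389] yaw -1.7202 F [0.3 0.1 1.2] w 0.272
```

```bash
python3 -m crank '[[[-2,0.3,30,0.003,0.45],[-1,0,25,0,0.45],[0,0,15,0,0.45],[0,0,10,0,0.45],[0,0,6,0,0.45],[0,0,2,0,0.45],[0,0,0,0,0.45]]]'
python3 -m crank '[[[0,0,0,0,1],[0,0,0,0,1],[0,0,0,0,1],[0,0,0,0,1],[0,0,0,0,1]]]' 25
python3 - <<'E'
from e import *
P,h,b=cfg(.05,-.007,.010);y=np.arctan2(h[1],h[0])-np.pi/2
need(P+[0,.001,0],y);print(ctrl.get_state()["grip_force"])
E
```

```text
time: 31.17
position: [0.4232, 0.0284, 0.051]
tool_rot: [-3.132, 0.242, -0.003]
ft_force: [-0.1, -0.1, -0.2]
grip_width: 0.273
grip_force: 0.0
time: 31.58
position: [0.4232, 0.0292, 0.051]
tool_rot: [-3.13, 0.243, -0.003]
ft_force: [0.9, 4.2, 5.5]
grip_width: 0.159
grip_force: 25.0
turn -0.002 then [-0.8  1.2  2.5] | without turn [-0.8  1.2  2.5] tcp [0.4232 0.0292 0.051 ] yaw -1.7254 F [0.9 4.2 5.5] w 0.159
24.965036809444427
```

```bash
python3 -m crank '[[[-0.1,-0.4,0,0.07,1],[-0.1,-0.4,0,0.07,1],[-0.1,-0.4,0,0.07,1],[-0.1,-0.4,0,0.06,1],[0,0,0,0,1],[0,0,0,0,1]]]' 25
python3 - <<'E'
from e import *
P,h,b=cfg(.29,-.007,.010);y=np.arctan2(h[1],h[0])-np.pi/2
need(P+[0,.001,0],y);s=ctrl.get_state();print(s["grip_force"],s["torque"].round(2))
E
```

```text
time: 32.08
position: [0.4235, 0.0318, 0.0514]
tool_rot: [-3.068, 0.66, -0.003]
ft_force: [-2.1, 5.7, 7.5]
grip_width: 0.169
grip_force: 26.1
turn -0.0022 then [-0.   2.3  2.8] | without turn [-0.   2.3  2.8] tcp [0.4235 0.0318 0.0514] yaw -1.9949 F [-2.1  5.7  7.5] w 0.169
26.13442621892318 [1.55 0.27 0.27]
```

Release, rise and check the pointer.

```bash
python3 -m crank '[[[0,0,0,0,0.45],[0,0,0,0,0.45],[0,0,0,0,0.45],[0,0,0,0,0.45],[0,0,-15,0,0.45],[0,0,-30,0,0.45],[0,0,-40,0,0.45],[0,0,-40,0,0.45],[0,0,-40,0,0.45],[0,0,-40,0,0.45]]]'
python3 -m crank '[[[0,0,-20,-0.124,0.2],[0,0,0,-0.124,0.2],[0,0,0,-0.124,0.2],[0,0,0,-0.124,0.2],[0,0,0,-0.124,0.2],[0,0,0,-0.124,0.2],[0,0,0,-0.124,0.2],[0,0,0,-0.124,0.2],[0,0,0,-0.124,0.2],[0,0,0,-0.124,0.2]]]'
python3 -m crank '[[[0,0,0,-0.124,0.2],[0,0,0,-0.124,0.2],[0,0,0,-0.124,0.2],[0,0,0,-0.124,0.2],[0,0,0,-0.124,0.2],[0,0,0,-0.124,0.2],[-32,7,0,0,0.2],[-32,7,0,0,0.2],[-32,7,0,0,0.2],[-32,7,0,0,0.2]]]'
python3 -m crank '[[[0,0,0,0,0.2],[0,0,0,0,0.2],[0,0,0,0,0.2]]]'
python3 ptr.py
```

```text
time: 32.92
position: [0.4213, 0.0288, 0.2565]
tool_rot: [3.07, -0.664, -0.001]
ft_force: [0.4, 0.6, -0.8]
grip_width: 0.28
grip_force: 0.0
time: 33.75
position: [0.4217, 0.029, 0.2743]
tool_rot: [2.881, 1.252, -0.003]
ft_force: [0.1, 0.2, 0.7]
grip_width: 0.399
grip_force: 0.0
time: 34.58
position: [0.4481, -0.1006, 0.2745]
tool_rot: [-2.235, -2.208, 0.002]
ft_force: [-0.3, 0.4, -0.2]
grip_width: 0.401
grip_force: 0.0
time: 34.83
position: [0.4482, -0.0982, 0.2745]
tool_rot: [-2.234, -2.207, 0.001]
ft_force: [0.0, 0.1, 0.4]
grip_width: 0.401
grip_force: 0.0
406 [0.0014 0.0125] axis ang 2.275239389720519 centroid ang 2.108813845326 len [0.0046 0.0222]
```

Run:
```python
from e import *
g=pickle.load(open("w7.pkl","rb"));L=np.linspace(-.045,.045,181)
for off in(-.0145,0):
    U,V=np.meshgrid(L,L);m=pix(g,C+off*n+U[...,None]*rt+V[...,None]*up).reshape(181,181,2).astype(np.float32)
    r=cv2.remap(g["pixels"],m[...,0],m[...,1],cv2.INTER_LINEAR).astype(int)
    if off: 
        for th in(130,160):
            b=(r.min(2)>th)&(np.hypot(U,V)<.03);print(th,[(round(v*1e3,1),round(U[i][b[i]].mean()*1e3,1),int(b[i].sum())) for i,v in enumerate(L) if b[i].any() and i%5==0])
    else:
        b=(r[...,1]>r[...,0]+50)&(r[...,1]>r[...,2]+50);print("green",U[b].mean(),V[b].mean())
# top camera: filters and box handle, bystanders look
t=cam("top");hs=pix(t,[[.4478,.3179,.113]]);print("handle px in box",hs, t["pixels"][int(hs[0,1]),int(hs[0,0])])
```

```text
130 [(np.float64(2.5), np.float64(-13.3), 9), (np.float64(5.0), np.float64(-10.1), 12), (np.float64(7.5), np.float64(0.0), 9), (np.float64(10.0), np.float64(0.5), 9), (np.float64(12.5), np.float64(1.5), 9), (np.float64(15.0), np.float64(2.0), 9), (np.float64(17.5), np.float64(3.0), 9), (np.float64(20.0), np.float64(3.3), 8), (np.float64(25.0), np.float64(5.0), 5), (np.float64(27.5), np.float64(5.3), 6)]
160 [(np.float64(2.5), np.float64(-15.0), 6), (np.float64(5.0), np.float64(-10.2), 9), (np.float64(7.5), np.float64(0.0), 7), (np.float64(10.0), np.float64(0.5), 7), (np.float64(12.5), np.float64(1.5), 7), (np.float64(15.0), np.float64(2.0), 7), (np.float64(17.5), np.float64(3.0), 7), (np.float64(20.0), np.float64(3.3), 6), (np.float64(25.0), np.float64(5.0), 1), (np.float64(27.5), np.float64(5.3), 2)]
green 0.011036885245901644 0.042684426229508195
handle px in box [[143.7425 240.0358]] [51 49 54]
```

```bash
python3 -c "
from bench import job
print(job.close_job())"
```

```text
the job is handed in; nothing more can be done
None
```

I handed the job in at about 35 s, but the hand-in returned no verdict. The good filter felt the slot floor, the bolt is against its stop after about 30 mm of travel (I never read its joint value), the dial measures about 2.27 rad, and the clogged filter felt the box floor and shows in the box.

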